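# Nest the dice bowl in its well and swing the keeper shut

### The arm

A 6-joint arm with a two-finger parallel gripper is mounted at the origin on the work surface. World frame = base frame: x ahead of the robot, y to its left, z up, the work surface at z = 0. Lengths are in m, angles in rad, forces in N, time in s.
With the tool pointing down it reaches from about 0.35 to 0.95 m from the base axis. Payload 17.4 kg.
Tool frame: the origin (TCP) lies midway between the tips of the shut fingers; the grasp point (between the pads) lies 19 mm behind it; z points along the fingers, y is the line along which they close (so a half turn about z gives the same grasp; the last joint's range is limited). The gripper opens to 93 mm and grips with 3 to 60 N. Pads are 15 mm wide; open, the fingers measure 128 mm over their backs; the gripper's body (75 mm by 188 mm) begins 65 mm behind the grasp point.
Start: joints at [-1.256, 0.116, 1.442, -0, 1.584, -0.038], TCP at [0.233, -0.633, 0.219] pointing down, gripper open.
Joint ranges: [-2.83, 2.83], [-0.83, 2.19], [0.07, 2.5], [-1.14, 4.28], [0.01, 3], [-2.97, 2.97]. Speed limits (rad/s): [1.89, 1.89, 2.22, 3.14, 3.14, 3.14].

### API

Orientations are given as a 3x3 rotation matrix whose columns are the frame's x, y, z axes.
In Python, from plant import arm, optics, sign_off gives the robot as it stands. The module is installed in compiled form; this text tells all that it offers.
- The arm moves only by the shell command python3 -m jog 'ROWS' [OPENING] [FORCE]. ROWS is text: rows parted by semicolons, each of 4 numbers parted by spaces: the shift along the world's x, y, z in mm, then the turn about the world's z in rad. A call has exactly 8 rows; each row shifts and turns the commanded pose from where the row before left it; what a row does not reach is not made up. A row lasts 1/10 s, in which the tool goes at most 50 mm and 8.59 degrees, less where a joint would pass 70% of its speed; a pose out of reach is approached as far as the arm can. A call is refused whole if a number of a shift passes 50 or a number of a turn 0.15, either way. A call with a gripper value outside its range is refused whole. OPENING is the closure, from -1 (fully open) to 1 (shut), set as the call begins (- or left out, the last holds). The fingers move at their own pace and stop on an object; FORCE is the grip in N (left out, the last holds). Time passes only in rows, so rows that do not move let the fingers close, or fill a call up. It gives the time, the measured TCP pose, the force, the opening and the grip force at its end, in the units of the state.
- arm.observe(): the state, without advancing time (a new reading comes with each control period).
- optics.get_image(name): name is "side" or "top" or "wrist"; returns a dict with "frame" (400x640x3 uint8, red, green, blue), "range_z" (400x640 float32, m along the optical axis (not along the pixel's ray), 0 where there is no reading), "fx", "fy", "cx", "cy" (pixels), "pose" (4x4, takes a point from camera to world coordinates). Camera axes: x right, y up, looking along -z (the intrinsics and any distortion apply to the point x, -y, -z); pixel columns grow to the right and rows downward; lengths in m; the calibration is good to about 2 mm. A picture is of the moment at which its call begins.
- sign_off(): hands the job in; it is judged then, once.
The state is a dict: "t": time; "qpos": joint angles; "joint_velocities": joint speeds; "tau": joint torques, N m; "tcp_pos": TCP position; "eef_rot": TCP orientation; "contact_force": force on the tool from outside, world axes, zero at the start; "moment": the same for the moment, N m; "grip_width": opening from 0.0 (shut) to 1.0 (fully open); "finger_force": force on a finger pad.
Only numpy, scipy, OpenCV 4.12 (cv2) and the standard library are available. Lean on these libraries where they do the work, as an engineer would, in place of code of your own. Each camera call takes 0.05 s, during which the arm holds its last target. There are 200 camera calls.

### The job

Put the red dice bowl away in the games board: slide it across the board, without lifting it up off the board, until it drops into the round tapered well and sits fully home and level. Then swing the brass keeper shut all the way across the bowl's rim, and leave the dice tower, the domino box and the tray with its marble where they are.

Things in the scene. Friction and masses are not known exactly. Their poses are not given: they have to be found in the camera images.
- board: Fixed oak games board, 170 mm (its x) by 340 mm (its y) by 50 mm high, flat smooth top (the deck) without rails, blue felt inlay (no step) where the bowl starts. Origin: centre of its underside. The bowl starts on the deck on the -y half, the well is in the +y half.
- well (a point): Centre of the mouth of the tapered round well, at deck level (50 mm above the shelf), 85 mm from the board's centre along the board's +y; axes as the board's. The mouth is 97 mm across and narrows 0.8 mm in diameter per mm of depth (the bowl's taper), open below. Fully home, the bowl's rim is 4 mm above the deck, so bowl_center lies 16 mm below this point.
- bowl_center (a point): Centre (on the axis, half-way up) of the loose red bowl: 68 mm across at its flat base, 100 at the rim, 40 high, wall 4, floor 5 mm, empty, 0.12 kg; z is its axis. On the deck its centre is 20 mm above the deck. It slides easily (friction 0.25). Once its middle passes the well's edge it tips in; it may hang crooked until its high rim, then its floor, is pressed down (about 10 N).
- keeper (a joint): Brass bar swinging level on an upright hinge 72 mm from the well's centre along the board's +x; rad, 0 = shut (stop), up to 2.0 = open. Shut, it points to the board's -x over the rim (underside 8 mm above the deck, top 13; 60 mm long, 11 wide); at 1.57 it points to the board's +y. Stays where left; 0.6 N at the knob moves it.
- keeper_knob (a point): Top centre of the keeper's upright black knob, a cylinder 13 mm in diameter standing 29 mm above the bar, its top 42 mm above the deck, 52 mm from the hinge axis. Push it sideways to swing the keeper.
- dice_tower: Bystander: black plastic dice tower, 90 x 100 x 170 mm high; origin at the centre of its underside.
- domino_box: Bystander: wooden domino box with half-open sliding lid, 180 x 66 x 45 mm; origin at the centre of its underside.
- tray: Bystander: orange silicone tray, 120 x 90 x 18 mm; origin at the centre of its underside.
- marble_center (a point): Bystander: centre of the green glass marble, 23 mm in diameter, in a pocket in the middle of the tray.
There are look-alikes about, which are no part of the job. Of the things like the part that bears bowl_center, leave any that is black or purple; of the rest the smaller one is meant.

How it is judged:
On the way:
1. the bowl sits fully home and level in the well while the keeper is still open (more than 0.8 rad) (horizontal distance between bowl_center and well below 0.004 m and z of bowl_center in the frame of well below -0.0135 m and angle between bowl_center's own z axis and vertical below 0.06 rad and value of joint keeper above 0.8 rad), for 0.2 s.
At the end, for the whole second after the job is handed in: The bowl sits in the well: centre within 4 mm of the well's axis, no more than 2.5 mm above fully home, within 0.06 rad of level; the keeper is within 0.15 rad of its shut stop (horizontal distance between bowl_center and well below 0.004 m and z of bowl_center in the frame of well below -0.0135 m and angle between bowl_center's own z axis and vertical below 0.06 rad and value of joint keeper below 0.15 rad); the robot touches nothing.
It fails at once if the bowl is lifted more than 20 mm above its place on the deck, or leaves the board (z of bowl_center in the frame of well above 0.04 m or height (world z) of bowl_center below 0.022 m).
It fails at once if the dice tower, the domino box or the tray is moved more than 30 mm (distance of any of dice_tower, domino_box, tray from where it was at the start of the episode above 0.03 m).
It fails at once if the marble leaves its tray (distance between marble_center and tray above 0.06 m).
It also fails if it takes over 64 s, if anything falls off the work surface, if the arm or the gripper's body presses on something with over 40 N, if the wrist force passes 120 N, or if a joint passes its speed limit or range.

## Working session

There is one attempt and no reset: what is moved stays moved. The work goes in short steps, Python scripts to look and compute and a shell command to move; the robot and the scene stay as the last step left them, time stands still between calls to the robot, and variables do not carry over. Pictures are saved under pics/ and viewed, at most 10 in all, crops included, and the job is handed in when it is done.

```bash
mkdir -p pics
cat > h.py <<'E'
import numpy as np, cv2
from plant import arm, optics, sign_off
def grab(n):
    d=optics.get_image(n); np.savez('/tmp/%s.npz'%n,**d); return d
def load(n): return dict(np.load('/tmp/%s.npz'%n))
def ray(d,u,v):
    P=d['pose']; c=np.array([(u-d['cx'])/d['fx'],-(v-d['cy'])/d['fy'],-1.0])
    return P[:3,3],P[:3,:3]@c
def plane(d,u,v,z):
    o,r=ray(d,u,v); return o+r*(z-o[2])/r[2]
def pt(d,u,v):
    o,r=ray(d,u,v); return o+r*d['range_z'][int(round(v)),int(round(u))]
def cloud(d):
    v,u=np.mgrid[:400,:640]; c=np.stack([(u-d['cx'])/d['fx'],-(v-d['cy'])/d['fy'],-np.ones(u.shape)],-1)
    return d['pose'][:3,3]+(c*d['range_z'][...,None])@d['pose'][:3,:3].T
E
python3 - <<'E'
from h import *
for n in ('top','side'):
    d=grab(n); cv2.imwrite(f'pics/{n}1.png',d['frame'][:,:,::-1]); print(n,d.keys(),d['pose'].round(3),d['fx'],d['cx'],d['cy'])
s=arm.observe(); print(s['t'],s['eef_rot'].round(3) if hasattr(s['eef_rot'],'round') else s['eef_rot'],s['contact_force'])
E
```

```text
top dict_keys(['frame', 'range_z', 'fx', 'fy', 'cx', 'cy', 'pose']) [[-2.000e-03  9.940e-01 -1.070e-01  4.390e-01]
 [-1.000e+00 -1.000e-03  6.000e-03  1.400e-02]
 [ 6.000e-03  1.070e-01  9.940e-01  1.418e+00]
 [ 0.000e+00  0.000e+00  0.000e+00  1.000e+00]] 464.28116498375863 318.3912415095962 193.19627022218398
side dict_keys(['frame', 'range_z', 'fx', 'fy', 'cx', 'cy', 'pose']) [[-0.897  0.247 -0.367  0.137]
 [-0.441 -0.53   0.724  0.916]
 [-0.016  0.811  0.585  0.812]
 [ 0.     0.     0.     1.   ]] 432.93451805983545 320.7494546314287 194.66851402886317
0.1 [[ 0.938  0.345 -0.   ]
 [ 0.346 -0.938  0.001]
 [ 0.    -0.001 -1.   ]] [-0.08740004 -0.28962163 -0.11129115]
```

View pics/top1.png

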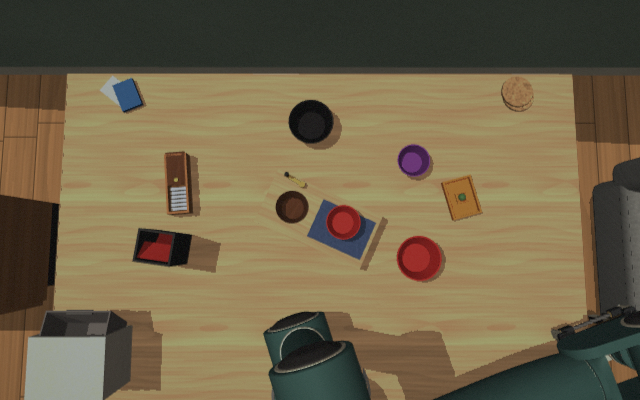

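View pics/side1.png

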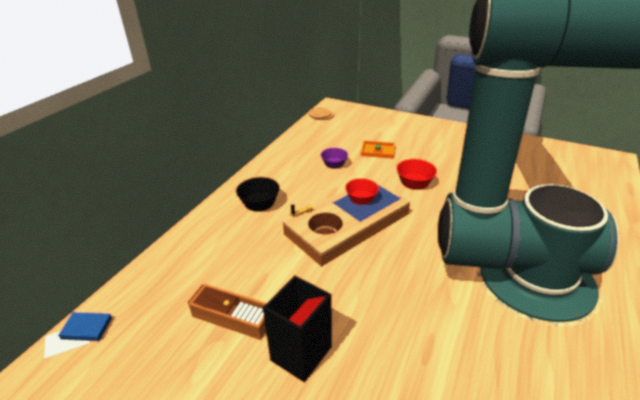

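Candidates in the top view are the red bowl on the blue felt (343,223), the larger red bowl on the table (419,258), a black one (311,121) and a purple one (413,160). The smaller red one, on the felt, fits the description. The well is at (292,207) and the keeper at (294,180), open. Next I'll measure and confirm with a crop.

```bash
cat > m.py <<'E'
from h import *
def tri(a,b):
    (o1,r1),(o2,r2)=a,b
    s=np.linalg.lstsq(np.stack([r1,-r2],1),o2-o1,rcond=None)[0]
    p,q=o1+r1*s[0],o2+r2*s[1]; return (p+q)/2,np.linalg.norm(p-q)
def blobs(d,lo,hi,amin=100,box=None):
    h=cv2.cvtColor(d['frame'],cv2.COLOR_RGB2HSV); m=cv2.inRange(h,np.array(lo),np.array(hi))
    if box: k=np.zeros_like(m); k[box[1]:box[3],box[0]:box[2]]=1; m*=k
    c,_=cv2.findContours(m,cv2.RETR_EXTERNAL,cv2.CHAIN_APPROX_NONE); return [x for x in c if cv2.contourArea(x)>amin]
E
python3 - <<'E'
from m import *
T,S=load('top'),load('side')
for n,d in(('T',T),('S',S)):
    for c in blobs(d,(0,150,70),(6,255,255))+blobs(d,(172,150,70),(180,255,255)): print(n,'red',[round(x,1) for y in cv2.fitEllipse(cv2.convexHull(c))[:2] for x in y],cv2.contourArea(c))
    for c in blobs(d,(105,90,40),(125,255,255),300): print(n,'blue',cv2.boundingRect(c),cv2.contourArea(c))
for (n,d,b) in(('T',T,(270,185,312,230)),('S',S,(300,208,348,238))):
    for c in blobs(d,(0,0,0),(180,255,110),80,b): print(n,'well',[round(x,1) for y in cv2.fitEllipse(c)[:2] for x in y],cv2.boundingRect(c))
# depth cloud: deck & rim
P=cloud(T); 
for u,v in((343,223),(320,235),(360,250),(292,207),(286,175),(300,183),(345,205),(300,225)): print(u,v,P[v,u].round(4))
m=(abs(P[...,2]-.05)<.006); m[:150]=0;m[270:]=0;m[:,:260]=0;m[:,390:]=0
m=cv2.morphologyEx(m.astype(np.uint8),cv2.MORPH_OPEN,np.ones((3,3)))
c=max(cv2.findContours(m,cv2.RETR_EXTERNAL,cv2.CHAIN_APPROX_NONE)[0],key=cv2.contourArea)
q=np.array([plane(T,u,v,.05)[:2] for u,v in c[:,0]]).astype(np.float32)
r=cv2.minAreaRect(q*1000); print('deck',r,np.median(P[m>0][:,2]))
cr=cv2.resize(T['frame'][150:280,255:455],(800,520),interpolation=cv2.INTER_CUBIC); cv2.imwrite('pics/crop1.png',cr[:,:,::-1])
E
```

```text
T red [418.8, 257.9, 44.2, 45.4] 1531.5
T red [155.6, 250.1, 28.9, 39.0] 592.0
T red [343.1, 221.7, 33.6, 33.7] 848.0
T blue (308, 201, 67, 57) 1138.5
T blue (113, 79, 29, 33) 537.5
S red [305.5, 310.1, 15.5, 47.0] 445.0
S red [361.4, 189.8, 24.3, 31.4] 539.0
S red [415.8, 173.1, 29.5, 39.2] 834.5
S blue (59, 313, 52, 27) 988.0
S blue (336, 189, 62, 31) 616.0
S blue (448, 55, 28, 53) 1070.0
T well [291.6, 206.7, 31.7, 32.2] (276, 191, 33, 33)
S well [324.7, 221.5, 15.3, 33.6] (309, 214, 33, 16)
343 223 [ 0.4976 -0.0665  0.0481]
320 235 [0.4625 0.0014 0.0485]
360 250 [ 0.4185 -0.1157  0.0493]
292 207 [0.5487 0.0864 0.0016]
286 175 [0.6346 0.0996 0.0896]
300 183 [0.614  0.0598 0.0689]
345 205 [ 0.5479 -0.0705  0.0848]
300 225 [0.4918 0.0601 0.0515]
deck ((510.331787109375, 7.307586669921875), (340.0457458496094, 169.95327758789062), 65.66907501220703) 0.050617089520643255
```

View pics/crop1.png

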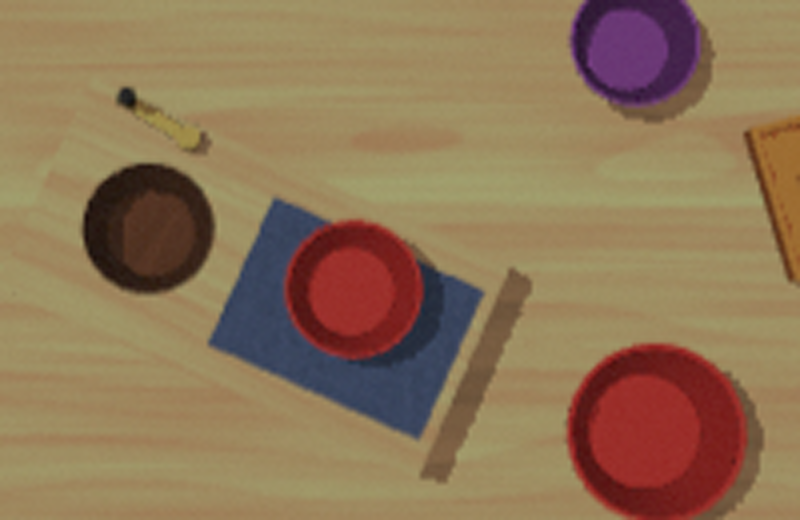

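The crop confirms it: the smaller red bowl sits on the felt at crop (355,290), the well is at (148,228), and the keeper is open with its knob at (127,97). The deck fits as 340.0 x 170.0 mm at z 0.0506, which matches the text.

```bash
python3 - <<'E'
from m import *
T,S=load('top'),load('side')
C=np.array([.51033,.00731]);a=np.radians(65.669);Y=np.array([np.cos(a),np.sin(a)]);X=np.array([Y[1],-Y[0]])
print('well deck-fit',C+.085*Y,'hinge',C+.085*Y+.072*X)
print('well ell',plane(T,291.6,206.7,.05),'side',plane(S,324.7,221.5,.05))
print('tri well',tri(ray(T,291.6,206.7),ray(S,324.7,221.5)))
for b in ((320,195,370,250),):
    cs=blobs(T,(0,100,50),(8,255,255),100,b)+blobs(T,(172,100,50),(180,255,255),100,b)
    c=np.concatenate(cs); e=cv2.fitEllipse(cv2.convexHull(c)); print(e); bw=plane(T,*e[0],.09); print('bowl',bw,'board frame',[(bw[:2]-C)@X,(bw[:2]-C)@Y])
# rim from cloud
P=cloud(T);m=(P[...,2]>.078)&(P[...,2]<.1)&(abs(P[...,0]-bw[0])<.07)&(abs(P[...,1]-bw[1])<.07)
q=P[m]; print('rim cloud',len(q),cv2.minEnclosingCircle((q[:,:2]*1000).astype(np.float32)),np.percentile(q[:,2],95))
k=(P[...,2]>.085)&(abs(P[...,0]-.63)<.03)&(abs(P[...,1]-.1)<.03); print('knob',P[k].mean(0),P[k][:,2].max(),k.sum())
E
python3 -m jog '20 45 0 -0.13;20 45 0 -0.13;20 45 0 -0.13;20 45 0 -0.13;20 45 0 -0.13;20 45 0 -0.12;20 45 0 0;20 45 0 0' 1
```

```text
well deck-fit [0.54535063 0.08476034] hinge [0.61095563 0.05509581]
well ell [0.545875   0.08507005 0.05      ] side [0.54911574 0.08185113 0.05      ]
tri well (array([0.54645092, 0.08523629, 0.05331764]), np.float64(0.0017942074337278522))
((343.001220703125, 221.72357177734375), (33.59857940673828, 33.89005661010742), 78.3692398071289)
bowl [ 0.49949301 -0.0641061   0.09      ] board frame [np.float64(0.019549514959366816), np.float64(-0.06953787895091991)]
rim cloud 307 ((498.9327392578125, -63.95308303833008), 49.37593078613281) 0.09374750707359862
knob [0.63769947 0.09870746 0.09311174] 0.0978642215122032 17
t: 0.9
tcp_pos: [0.3934, -0.2715, 0.2185]
eef_rot: [[0.914, -0.406, 0.0], [-0.406, -0.914, -0.0], [0.0, -0.0, -1.0]]
contact_force: [1.0, -0.0, 0.9]
grip_width: 0.362
finger_force: 0.0
```

```bash
python3 -m jog '20 40 0 0;20 40 0 0;20 40 0 0;20 40 -10 0;15 30 -20 0;10 17 -30 0;0 0 -30 0;0 0 -20 0'
```

```text
t: 1.7
tcp_pos: [0.4976, -0.0655, 0.1062]
eef_rot: [[0.915, -0.404, -0.002], [-0.404, -0.915, 0.0], [-0.002, 0.001, -1.0]]
contact_force: [-0.0, -0.4, -0.3]
grip_width: 0.004
finger_force: 0.0
```

```bash
python3 -m jog '1 1 -15 0;0 0 -15 0;0 0 -10 0;0 0 -2 0;2 6 0 0;2 6 0 0;2 6 0 0;2 6 0 0' && python3 -m jog '4 12 0 0;4 12 0 0;4 12 0 0;3 10 0 0;3 10 0 0;2 6 0 0;2 6 0 0;0 0 0 0'
python3 - <<'E'
from m import *
d=grab('top'); b=(250,170,400,260)
c=np.concatenate(blobs(d,(0,100,50),(8,255,255),30,b)+blobs(d,(172,100,50),(180,255,255),30,b)); e=cv2.fitEllipse(cv2.convexHull(c)); print(e,plane(d,*e[0],.09))
cv2.imwrite('pics/crop2.png',cv2.resize(d['frame'][140:280,245:445],(800,560),interpolation=cv2.INTER_CUBIC)[:,:,::-1])
E
```

```text
t: 2.5
tcp_pos: [0.5077, -0.0408, 0.0672]
eef_rot: [[0.914, -0.405, 0.001], [-0.405, -0.914, -0.0], [0.001, -0.0, -1.0]]
contact_force: [-0.1, 0.2, 0.4]
grip_width: 0.002
finger_force: 0.0
t: 3.3
tcp_pos: [0.5294, 0.0271, 0.0666]
eef_rot: [[0.914, -0.405, -0.0], [-0.405, -0.914, 0.0], [-0.0, -0.0, -1.0]]
contact_force: [0.0, 0.0, -0.6]
grip_width: 0.006
finger_force: 0.0
((315.89093017578125, 227.86248779296875), (6.66156005859375, 20.590316772460938), 102.3929672241211) [0.4821036  0.01342359 0.09      ]
```

View pics/crop2.png

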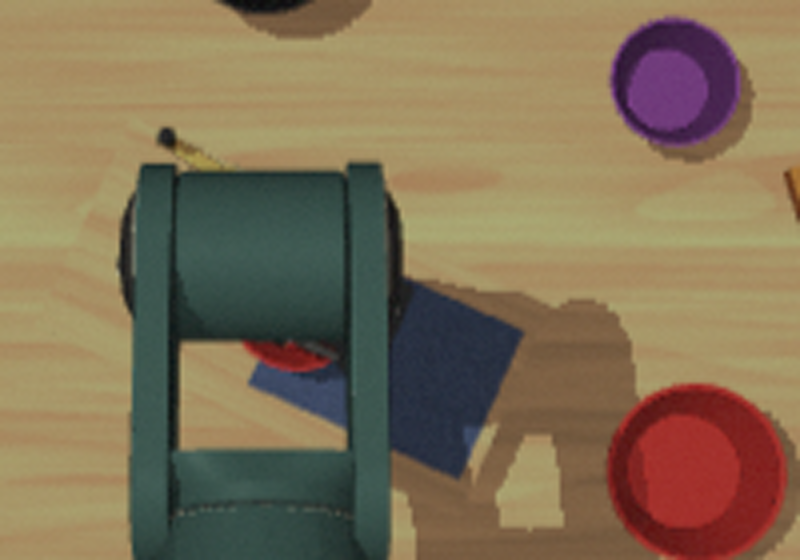

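The bowl is moving with the tool. The arm hides it from the top camera, so I'll use the wrist and side cameras.

```bash
cat > w.py <<'E'
from m import *
import sys
S=grab('side');W=grab('wrist')
cv2.imwrite(sys.argv[1],np.hstack([cv2.resize(S['frame'][130:280,250:420],(454,400)),cv2.resize(W['frame'],(346,400))[:, :]])[:,:,::-1])
P=cloud(S); h=cv2.cvtColor(S['frame'],cv2.COLOR_RGB2HSV); m=((h[...,0]<8)|(h[...,0]>172))&(h[...,1]>110)&(h[...,2]>50)
m[:,400:]=0;m[:150]=0;m[260:]=0
q=P[m]; q=q[(q[:,2]>.02)&(q[:,2]<.13)]
print('red pts',len(q),'z',np.percentile(q[:,2],[2,50,98]).round(4),'x',np.percentile(q[:,0],[1,99]).round(4),'y',np.percentile(q[:,1],[1,99]).round(4))
E
python3 w.py pics/w1.png
```

```text
red pts 555 z [0.0436 0.0736 0.0917] x [0.4495 0.5666] y [-0.2864  0.0551]
```

View pics/w1.png

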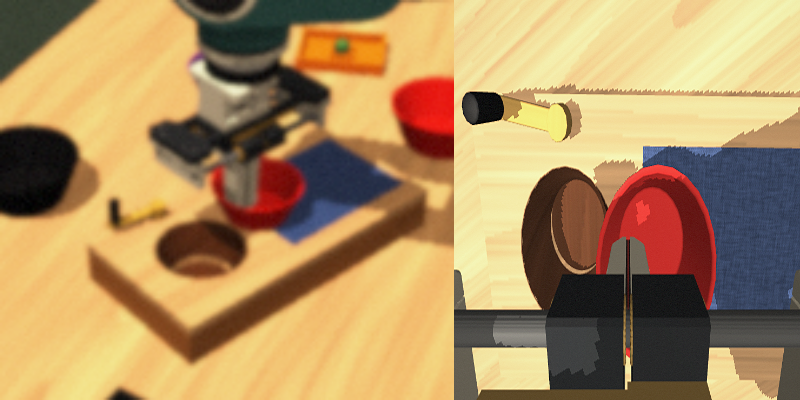

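Wrist view: the shut fingers are against the inside of the front wall at about (628,260) in the combined image, with the well just ahead at (565,235). The bowl is level on the deck.

```bash
cat >> w.py <<'E'
q=q[(q[:,2]>.03)&(q[:,1]>-.12)]
r=q[(q[:,2]>.084)]
if len(r)>20:
    from scipy.optimize import least_squares
    f=least_squares(lambda p:np.hypot(r[:,0]-p[0],r[:,1]-p[1])-.0485,[.53,.05],loss='soft_l1',f_scale=.002).x; print('rim circle',f.round(4),len(r))
print('red front y',np.percentile(q[:,1],99.5).round(4),'x range',np.percentile(q[:,0],[.5,99.5]).round(4),'zmax per y:')
for y in np.arange(-.05,.16,.02):
    s=q[abs(q[:,1]-y)<.01]; print(round(y,2),len(s),np.percentile(s[:,2],[3,97]).round(3) if len(s)>3 else '',end=' | ')
E
python3 w.py /tmp/a.png
python3 -m jog '2 7 0 0;2 7 0 0;2 7 0 0;2 7 0 0;0 0 0 0;0 0 0 0;0 0 0 0;0 0 0 0'
python3 w.py /tmp/a.png
```

```text
red pts 556 z [0.0435 0.0735 0.0915] x [0.4496 0.5661] y [-0.2883  0.0546]
rim circle [0.5202 0.0064] 143
red front y 0.0555 x range [0.4725 0.5673] zmax per y:
-0.05 17 [0.048 0.09 ] | -0.03 174 [0.053 0.09 ] | -0.01 76 [0.052 0.091] | 0.01 56 [0.054 0.106] | 0.03 77 [0.054 0.092] | 0.05 123 [0.056 0.091] | 0.07 1  | 0.09 1  | 0.11 0  | 0.13 0  | 0.15 0  | t: 4.35
tcp_pos: [0.5372, 0.0544, 0.0666]
eef_rot: [[0.914, -0.405, -0.0], [-0.405, -0.914, 0.0], [-0.0, 0.0, -1.0]]
contact_force: [0.1, 0.3, -0.3]
grip_width: 0.005
finger_force: 0.0
red pts 607 z [0.0325 0.0722 0.0913] x [0.45   0.5742] y [-0.2875  0.0828]
rim circle [0.5285 0.0356] 147
red front y 0.0836 x range [0.4808 0.5752] zmax per y:
-0.05 1  | -0.03 4 [0.05  0.052] | -0.01 124 [0.051 0.091] | 0.01 128 [0.053 0.09 ] | 0.03 57 [0.052 0.09 ] | 0.05 74 [0.033 0.091] | 0.07 154 [0.052 0.091] | 0.09 25 [0.081 0.092] | 0.11 0  | 0.13 0  | 0.15 0  |
```

```bash
python3 -m jog '2 5 0 0;2 5 0 0;2 5 0 0;2 5 0 0;2 5 0 0;2 6 0 0;0 0 0 0;0 0 0 0'
python3 w.py pics/w2.png
```

```text
t: 5.25
tcp_pos: [0.5492, 0.0857, 0.0666]
eef_rot: [[0.914, -0.405, -0.0], [-0.405, -0.914, -0.0], [-0.0, 0.0, -1.0]]
contact_force: [-0.5, -0.4, -0.5]
grip_width: 0.006
finger_force: 0.0
red pts 673 z [0.0224 0.0438 0.0914] x [0.45   0.5921] y [-0.2849  0.1138]
rim circle [0.5011 0.0195] 36
red front y 0.116 x range [0.4998 0.5923] zmax per y:
-0.05 0  | -0.03 0  | -0.01 0  | 0.01 4 [0.049 0.052] | 0.03 5 [0.047 0.06 ] | 0.05 136 [0.042 0.095] | 0.07 236 [0.031 0.087] | 0.09 99 [0.03  0.083] | 0.11 58 [0.031 0.079] | 0.13 1  | 0.15 0  |
```

View pics/w2.png

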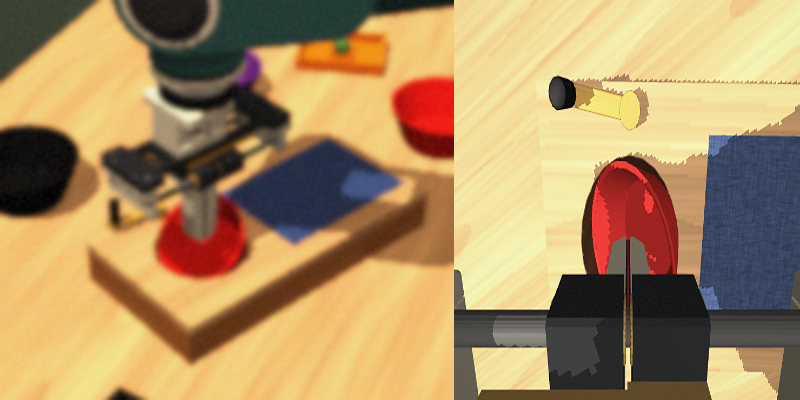

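The bowl has tipped into the well (combined image, about (205,240) and (635,225)) with its rear rim still high. Next is a little more travel forward, then pressing.

```bash
python3 -m jog '1 3 0 0;1 3 0 0;1 3 0 0;1 3 0 0;1 3 0 0;0 2 0 0;0 0 0 0;0 0 0 0'
python3 w.py /tmp/a.png
```

```text
t: 6.15
tcp_pos: [0.5542, 0.1026, 0.0666]
eef_rot: [[0.914, -0.405, -0.0], [-0.405, -0.914, 0.0], [-0.0, 0.0, -1.0]]
contact_force: [0.1, 0.6, -0.9]
grip_width: 0.005
finger_force: 0.0
red pts 665 z [0.0217 0.0458 0.0931] x [0.4508 0.5916] y [-0.2861  0.1167]
rim circle [0.5116 0.0147] 53
red front y 0.1177 x range [0.5001 0.5928] zmax per y:
-0.05 0  | -0.03 0  | -0.01 0  | 0.01 4 [0.049 0.051] | 0.03 4 [0.049 0.056] | 0.05 202 [0.043 0.094] | 0.07 150 [0.031 0.088] | 0.09 90 [0.032 0.077] | 0.11 67 [0.031 0.1  ] | 0.13 2  | 0.15 0  |
```

```bash
cat > rim.py <<'E'
from m import *
import sys
for n in ('side','wrist'):
    d=grab(n); P=cloud(d); h=cv2.cvtColor(d['frame'],cv2.COLOR_RGB2HSV); m=((h[...,0]<8)|(h[...,0]>172))&(h[...,1]>130)&(h[...,2]>50)
    q=P[m&(np.hypot(P[...,0]-.5455,P[...,1]-.085)<.065)&(P[...,2]>.0)&(P[...,2]<.12)]
    if len(q)<50: print(n,'few',len(q)); continue
    rr=np.hypot(q[:,0]-.5455,q[:,1]-.085); a=np.degrees(np.arctan2(q[:,1]-.085,q[:,0]-.5455)); print(n,len(q))
    for k in range(-180,180,45):
        s=q[(a>=k)&(a<k+45)&(rr>.035)]; print(k,len(s),np.percentile(s[:,2],[50,90]).round(4) if len(s)>3 else '',end=' | ')
    s=q[rr<.022]; print('\nfloor',len(s),np.median(s,0).round(4) if len(s) else '')
    if len(s)>10:
        c=np.linalg.lstsq(np.c_[s[:,:2]-s[:,:2].mean(0),np.ones(len(s))],s[:,2],rcond=None)[0]; print('slope',c.round(3))
if len(sys.argv)>1: cv2.imwrite(sys.argv[1],np.hstack([cv2.resize(load('side')['frame'][130:280,250:420],(454,400)),cv2.resize(d['frame'],(346,400))])[:,:,::-1])
E
python3 -m jog '0 -3 10 0;-1 -4 15 0;-1 -10 25 0;-2 -10 35 0;-2 -10 40 0;-4 -10 30 0;-5 -10 0 0;0 0 0 0'
python3 rim.py pics/r1.png
```

```text
t: 7.05
tcp_pos: [0.539, 0.0445, 0.2233]
eef_rot: [[0.914, -0.406, 0.002], [-0.406, -0.914, -0.0], [0.002, -0.001, -1.0]]
contact_force: [0.4, 0.0, -0.1]
grip_width: 0.007
finger_force: 0.0
side 830
-180 31 [0.0646 0.0881] | -135 85 [0.0615 0.086 ] | -90 145 [0.0615 0.0831] | -45 126 [0.0558 0.0726] | 0 46 [0.0426 0.0516] | 45 5 [0.0384 0.0414] | 90 3  | 135 34 [0.0619 0.0743] | 
floor 153 [0.5456 0.0797 0.0267]
slope [-0.128 -0.493  0.028]
wrist 6818
-180 459 [0.0599 0.0875] | -135 498 [0.0804 0.0942] | -90 610 [0.0783 0.0914] | -45 388 [0.0566 0.0779] | 0 363 [0.0413 0.0498] | 45 184 [0.0355 0.0376] | 90 272 [0.0408 0.0461] | 135 555 [0.0526 0.0667] | 
floor 1341 [0.5455 0.0861 0.0248]
slope [-0.111 -0.284  0.026]
```

View pics/r1.png

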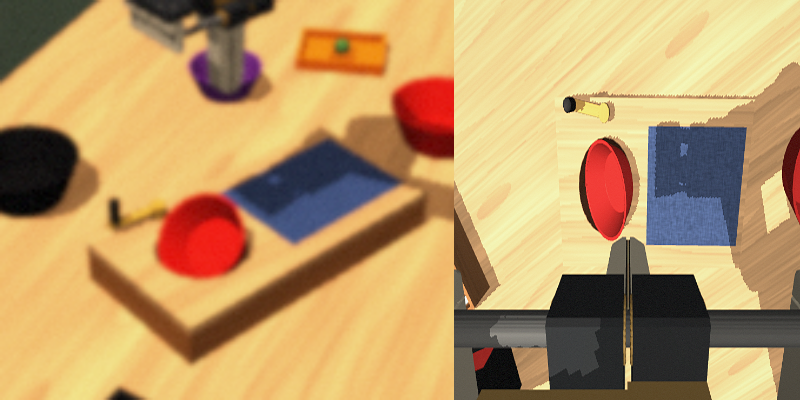

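The bowl hangs about 30° crooked: the rear rim is high at z≈0.094 (combined image (235,205)) and the front is low at z≈0.037. I'll press the rear rim down.

```bash
python3 -m jog '-1 0 -30 0;-1 0 -30 0;-1 0 -30 0;0 0 -20 0;0 0 -8 0;0 0 -5 0;0 0 -5 0;0 0 -3 0' && python3 -m jog '0 0 -3 0;0 0 -3 0;0 0 -3 0;0 0 -3 0;0 0 -3 0;0 0 -3 0;0 0 -2 0;0 0 0 0'
```

```text
t: 7.95
tcp_pos: [0.5369, 0.0452, 0.0919]
eef_rot: [[0.914, -0.405, 0.002], [-0.405, -0.914, -0.001], [0.002, 0.0, -1.0]]
contact_force: [-4.7, -7.4, 14.9]
grip_width: 0.006
finger_force: 8.0
t: 8.75
tcp_pos: [0.5361, 0.0456, 0.0703]
eef_rot: [[0.914, -0.405, -0.001], [-0.405, -0.914, 0.0], [-0.0, 0.0, -1.0]]
contact_force: [-0.1, -0.1, 1.4]
grip_width: 0.006
finger_force: 0.0
```

```bash
python3 -m jog '0 0 -3 0;0 0 -3 0;0 0 -3 0;0 0 -2 0;0 0 -1 0;0 0 -1 0;0 0 0 0;0 0 0 0'; python3 rim.py
```

```text
t: 9.55
tcp_pos: [0.5363, 0.0456, 0.0577]
eef_rot: [[0.914, -0.405, 0.0], [-0.405, -0.914, 0.0], [0.0, -0.0, -1.0]]
contact_force: [-0.6, 0.3, -0.6]
grip_width: 0.007
finger_force: 0.0
side 612
-180 31 [0.048  0.0555] | -135 62 [0.0426 0.0521] | -90 105 [0.0418 0.0515] | -45 107 [0.0407 0.0508] | 0 42 [0.0423 0.0543] | 45 11 [0.0538 0.0558] | 90 18 [0.0542 0.0564] | 135 17 [0.0544 0.0559] | 
floor 78 [0.5484 0.0782 0.0195]
slope [-0.009  0.057  0.02 ]
wrist 15852
-180 44 [0.0527 0.0539] | -135 357 [0.0494 0.0706] | -90 1026 [0.0521 0.0539] | -45 1208 [0.0508 0.0539] | 0 2018 [0.0455 0.0537] | 45 2670 [0.0443 0.0536] | 90 509 [0.0462 0.0536] | 135 0  | 
floor 3699 [0.5461 0.0848 0.0186]
slope [0.001 0.005 0.019]
```

It is home and level: rim z≈0.054, floor 0.0186 against 0.019 expected, slope <0.01. A light press on the floor will confirm it.

```bash
python3 -m jog '0 0 10 0;4 15 5 0;6 25 0 0;0 0 -15 0;0 0 -15 0;0 0 -12 0;0 0 -5 0;0 0 -2 0' && python3 -m jog '0 0 -2 0;0 0 -1 0;0 0 -1 0;0 0 0 0;0 0 0 0;0 0 2 0;0 0 10 0;0 0 30 0'
```

```text
t: 10.45
tcp_pos: [0.5458, 0.0852, 0.0227]
eef_rot: [[0.914, -0.406, -0.001], [-0.406, -0.914, -0.0], [-0.001, 0.001, -1.0]]
contact_force: [-0.9, 0.1, -0.0]
grip_width: 0.007
finger_force: 0.0
t: 11.25
tcp_pos: [0.5449, 0.0854, 0.0604]
eef_rot: [[0.914, -0.405, -0.004], [-0.405, -0.914, -0.0], [-0.003, 0.002, -1.0]]
contact_force: [0.6, -0.4, 0.6]
grip_width: 0.009
finger_force: 0.0
```

```bash
python3 -m jog '0 0 40 0;0 0 30 0;40 0 0 0;40 0 0 0;37 -1 0 0;0 0 0 0;0 0 -30 0;0 0 -20 0' && python3 -m jog '0 0 -8 0;0 0 -2 0;0 0 0 0;0 0 0 0;0 0 0 0;0 0 0 0;0 0 0 0;0 0 0 0'; python3 rim.py pics/r2.png
```

```text
t: 12.05
tcp_pos: [0.6628, 0.0846, 0.081]
eef_rot: [[0.914, -0.405, -0.0], [-0.405, -0.914, -0.0], [-0.0, 0.0, -1.0]]
contact_force: [-0.3, 1.1, -0.6]
grip_width: 0.007
finger_force: 0.0
t: 12.85
tcp_pos: [0.6633, 0.0846, 0.0718]
eef_rot: [[0.914, -0.405, 0.0], [-0.405, -0.914, 0.0], [0.0, -0.0, -1.0]]
contact_force: [-0.2, -0.2, -0.4]
grip_width: 0.004
finger_force: 0.0
side 612
-180 31 [0.0487 0.0541] | -135 72 [0.043 0.053] | -90 101 [0.0414 0.0503] | -45 100 [0.0415 0.0512] | 0 43 [0.0433 0.0518] | 45 13 [0.0544 0.0555] | 90 18 [0.054  0.0557] | 135 16 [0.0536 0.0557] | 
floor 82 [0.5488 0.0774 0.0197]
slope [0.013 0.002 0.02 ]
wrist 159
-180 0  | -135 47 [0.0534 0.054 ] | -90 0  | -45 0  | 0 38 [0.0535 0.0544] | 45 74 [0.0534 0.0541] | 90 0  | 135 0  | 
floor 0
```

View pics/r2.png

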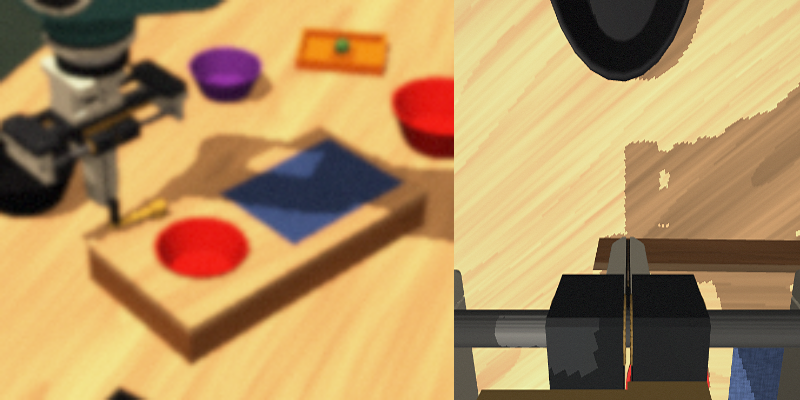

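The bowl is seated flush (side view (203,247)) and the fingers are beside the knob at (113,212), on its far side. Next: sweep the knob toward board −x.

```bash
python3 -m jog '-10 3 0 0;-10 3 0 0;-10 3 0 0;-10 3 0 0;-10 3 0 0;-9 3 0 0;0 0 0 0;0 0 0 0'
python3 - <<'E'
from m import *
d=grab('side');P=cloud(d);h=cv2.cvtColor(d['frame'],cv2.COLOR_RGB2HSV)
H=np.array([.611,.0551]);X=np.array([.9112,-.412]);Y=np.array([.412,.9112])
R=np.stack([(P[...,:2]-H)@X,(P[...,:2]-H)@Y],-1)*1000
k=(h[...,2]<60)&(P[...,2]>.066)&(P[...,2]<.098)&(np.hypot(R[...,0],R[...,1])<70)
print('knob',k.sum(),np.median(R[k],0))
cv2.imwrite('pics/k1.png',cv2.resize(d['frame'][130:250,250:400],(750,600))[:,:,::-1])
E
```

```text
t: 13.75
tcp_pos: [0.6037, 0.1028, 0.0719]
eef_rot: [[0.914, -0.405, 0.0], [-0.405, -0.914, 0.0], [0.0, -0.0, -1.0]]
contact_force: [0.5, -0.1, 0.4]
grip_width: 0.004
finger_force: 0.0
knob 28 [-47.43875038  31.80937044]
```

View pics/k1.png

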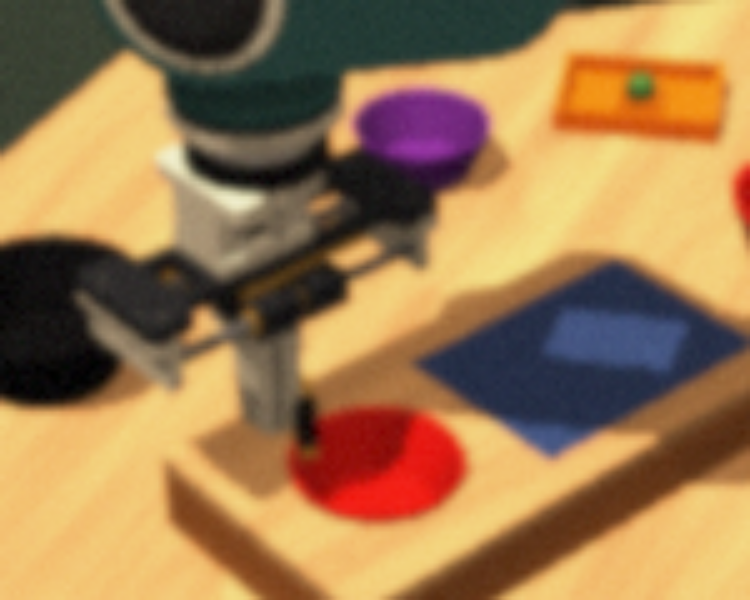

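The knob is over the rim at (305,425), about 0.6 rad from shut. Next I'll go round to its +y side and push it the rest of the way.

```bash
python3 -m jog '6 -1 0 0;6 12 0 0;5 12 0 0;-12 5 0 0;-12 6 0 0;0 0 0 0;-5 -9 0 0;-5 -9 0 0' && python3 -m jog '-5 -9 0 0;-4 -7 0 0;-2 -4 0 0;-1 -1 0 0;0 0 0 0;0 0 0 0;0 0 0 0;0 0 0 0'
```

```text
t: 14.6
tcp_pos: [0.5868, 0.1179, 0.0718]
eef_rot: [[0.914, -0.405, 0.0], [-0.405, -0.914, 0.0], [0.0, -0.0, -1.0]]
contact_force: [-0.5, 2.6, 0.6]
grip_width: 0.005
finger_force: 1.1
t: 15.4
tcp_pos: [0.5753, 0.0977, 0.0716]
eef_rot: [[0.914, -0.405, -0.0], [-0.405, -0.914, -0.0], [-0.0, 0.0, -1.0]]
contact_force: [-0.0, -0.3, -0.2]
grip_width: 0.009
finger_force: 0.0
```

```bash
python3 -m jog '-0.5 -1 0 0;-0.5 -1 0 0;-0.5 -1 0 0;-0.5 -1 0 0;0 0 0 0;0 0 0 0;0 0 0 0;0 0 0 0'
```

```text
t: 16.2
tcp_pos: [0.5743, 0.0958, 0.0719]
eef_rot: [[0.915, -0.405, 0.003], [-0.405, -0.914, 0.004], [0.001, -0.005, -1.0]]
contact_force: [11.8, 19.1, -6.6]
grip_width: 0.005
finger_force: 11.0
```

Hard against the stop. Back off, rise, withdraw and check.

```bash
python3 -m jog '3 6 0 0;3 6 0 0;0 0 20 0;0 0 40 0;0 0 40 0;0 0 30 0;20 -40 0 0;20 -40 0 0' && python3 -m jog '0 -50 0 0;0 -50 0 0;0 -50 0 0;0 -50 0 0;0 -50 0 0;0 -50 0 0;0 0 0 0;0 0 0 0'; python3 rim.py
python3 - <<'E'
from m import *
d=grab('top');cv2.imwrite('pics/end.png',cv2.resize(d['frame'][150:280,255:455],(800,520),interpolation=cv2.INTER_CUBIC)[:,:,::-1])
P=cloud(d);k=(P[...,2]>.078)&(np.hypot(P[...,0]-.5636,P[...,1]-.0765)<.04); print('knob',k.sum(),P[k].mean(0))
E
```

```text
t: 17.0
tcp_pos: [0.6199, 0.0253, 0.2032]
eef_rot: [[0.915, -0.403, 0.002], [-0.403, -0.915, -0.0], [0.002, -0.001, -1.0]]
contact_force: [1.5, -0.3, -0.7]
grip_width: 0.008
finger_force: 0.0
t: 17.8
tcp_pos: [0.619, -0.2754, 0.2011]
eef_rot: [[0.913, -0.407, -0.001], [-0.407, -0.913, 0.0], [-0.001, -0.0, -1.0]]
contact_force: [0.1, 0.7, -0.2]
grip_width: 0.006
finger_force: 0.0
side 570
-180 31 [0.0505 0.055 ] | -135 74 [0.0435 0.0526] | -90 87 [0.0403 0.0502] | -45 74 [0.0363 0.0482] | 0 43 [0.0431 0.053 ] | 45 13 [0.0533 0.0552] | 90 18 [0.0541 0.0553] | 135 15 [0.0546 0.0562] | 
floor 82 [0.5504 0.0781 0.0194]
slope [ 0.318 -0.178  0.022]
wrist 1877
-180 54 [0.0353 0.0425] | -135 118 [0.0528 0.0538] | -90 101 [0.0526 0.0537] | -45 1  | 0 0  | 45 0  | 90 68 [0.0325 0.0368] | 135 32 [0.0307 0.0321] | 
floor 562 [0.5423 0.0917 0.0183]
slope [ 0.026 -0.026  0.018]
knob 16 [0.56325306 0.07608235 0.09239714]
```

View pics/end.png

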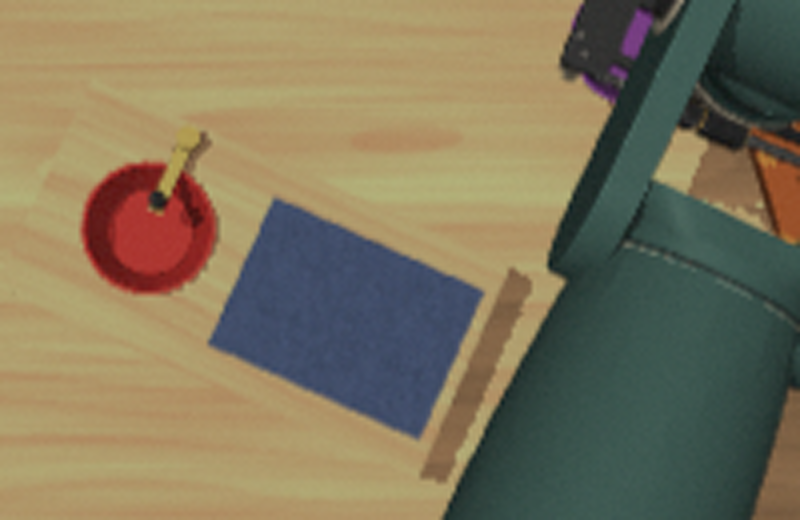

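The bowl is home in the well at (150,228) and the keeper is shut across its rim. The knob at (158,200) measures (0.563,0.076), where (0.564,0.077) was expected. The arm is clear at z 0.20.

```bash
python3 -c "from plant import sign_off; print(sign_off())"
```

```text
the job is handed in; nothing more can be done
None
```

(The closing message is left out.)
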